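# Mask the bores before priming

## Robot

A 6-joint arm with a two-finger parallel gripper is mounted at the origin on the work surface. World frame = base frame: x ahead of the robot, y to its left, z up, the work surface at z = 0. Lengths are in mm, angles in rad, forces in N, time in s.
With the tool pointing down it reaches from about 300 to 775 mm from the base axis. Payload 14.6 kg.
Tool frame: the origin (TCP) lies between the finger pads; the fingertips stand 22 mm ahead of it and the grasp point (between the pads) lies 3 mm ahead of it; z points along the fingers, y is the line along which they close (so a half turn about z gives the same grasp; the last joint's range is limited). The gripper opens to 94 mm and grips with 3 to 60 N. Pads are 16 mm wide; open, the fingers measure 119 mm over their backs; the gripper's body (75 mm by 177 mm) begins 78 mm behind the grasp point.
Start: joints at [-1.234, 0.3, 1.521, -0, 1.321, -0.067], TCP at [216.096, -505.759, 227.446] pointing down, gripper open.
Joint ranges: [-3.03, 3.03], [-0.79, 2.21], [0.23, 2.52], [-1.04, 4.18], [0, 3.07], [-2.55, 2.55]. Speed limits (rad/s): [2.22, 2.22, 2.57, 3.14, 3.14, 3.14].

## Interface

Orientations are given as a 3x3 rotation matrix whose columns are the frame's x, y, z axes.
In Python, from rig import r gives the robot as it stands. The module is installed in compiled form; this text tells all that it offers. Calls block until the motion is done:
- r.movep(position, orientation): joint-space move of the TCP to a pose.
- r.line_to(position, attitude=None, vel=150, f_stop=None): straight line of the TCP; attitude=None keeps the orientation; vel is the mean speed in mm/s. With f_stop (N) it stops when the force on the tool has changed by that much, and returns True; else False.
- r.set_joints(angles): joint-space move.
- r.let_go() and r.clamp(): open the fingers fully, or close them until they stop; the grip force is fixed at half the most.
- r.hold(seconds).
- r.inverse_kinematics(position, orientation): joint angles nearest the present ones, or None.
- r.observe(): the state.
- r.camera(name): name is "scene" or "top"; returns a dict with "img" (420x560x3 uint8, red, green, blue), "fovy" (degrees; the focal length in pixels is half the picture's height over the tangent of half this angle, whatever the lens; pixels are square), "cx", "cy" (the principal point, pixels), "dist" ([k1, k2, p1, p2, k3] as OpenCV has them; the pictures are not rectified), "extrinsics" (4x4, takes a point from world to camera coordinates). Camera axes: x right, y down, z forward; pixel columns grow to the right and rows downward; lengths in mm; the calibration is good to about 2 mm. A picture is of the moment at which its call begins. There is no depth.
A pose or a line that the arm cannot do raises r.PlanningError and nothing moves.
- r.job_done(): hands the job in; it is judged then, once.
The state is a dict: "t": time; "joint_positions": joint angles; "qvel": joint speeds; "joint_torque": joint torques, N m; "tool_pos": TCP position; "orientation": TCP orientation; "contact_force": force on the tool from outside, world axes, zero at the start; "torque": the same for the moment, N m; "finger_gap": opening from 0.0 (shut) to 1.0 (fully open); "gripper_force": force on a finger pad.
Only numpy, scipy, OpenCV 4.12 (cv2) and the standard library are available. Lean on these libraries where they do the work, as an engineer would, in place of code of your own. Each camera call takes 0.05 s, during which the arm holds its last target. There are 200 camera calls.

## Task

The four bare metal parts on the bench are going to the primer booth, and the machined bore in the top of each must be masked. Take the four grey rubber masking plugs one after another and put each into the bore it fits, pushed home so that its rim lies flat on the mouth all round. Leave the sanding block and the tin where they are.

Things in the scene. Friction and masses are not known exactly. Their poses are not given: they have to be found in the camera images.
- plug_32: masking plug of hard light-grey rubber, standing on its nose: tapered round body 26 mm long, 18 mm across at the nose and 28 mm under the rim (it fits a 32 mm bore), then a flat round rim 44 mm across and 6 mm thick, then a round pull stem 20 mm across and 26 mm tall; 58 mm tall in all. Origin: centre of the nose's underside; z up along the stem. All four plugs are alike but for size.
- plug_40: masking plug of hard light-grey rubber, standing on its nose: tapered round body 26 mm long, 26 mm across at the nose and 36 mm under the rim (it fits a 40 mm bore), then a flat round rim 52 mm across and 6 mm thick, then a round pull stem 20 mm across and 26 mm tall; 58 mm tall in all. Origin: centre of the nose's underside; z up along the stem. All four plugs are alike but for size.
- plug_48: masking plug of hard light-grey rubber, standing on its nose: tapered round body 26 mm long, 34 mm across at the nose and 44 mm under the rim (it fits a 48 mm bore), then a flat round rim 60 mm across and 6 mm thick, then a round pull stem 20 mm across and 26 mm tall; 58 mm tall in all. Origin: centre of the nose's underside; z up along the stem. All four plugs are alike but for size.
- plug_56: masking plug of hard light-grey rubber, standing on its nose: tapered round body 26 mm long, 42 mm across at the nose and 52 mm under the rim (it fits a 56 mm bore), then a flat round rim 68 mm across and 6 mm thick, then a round pull stem 20 mm across and 26 mm tall; 58 mm tall in all. Origin: centre of the nose's underside; z up along the stem. All four plugs are alike but for size.
- susp_link: forged steel suspension link lying flat, dark bare metal: an upright bush eye 56 mm across, from which a bar 34 mm wide and under 31 mm high runs 190 mm along +x to a round flat end. Origin: on the bench, on the axis of the bore; z up. The bore is 32 mm across, at least 40 mm deep, and its flat mouth looks straight up 44 mm above the bench. Fixed.
- housing: aluminium thermostat housing: upright barrel 62 mm across with a two-bolt oval flange at its top (110 mm long along y) and a hose spigot that points along +x to 84 mm from the axis, its top 40 mm above the bench. Origin: on the bench, on the axis of the bore; z up. The bore is 40 mm across, at least 50 mm deep, and its flat mouth looks straight up 54 mm above the bench. Fixed.
- caliper: half of a split aluminium brake caliper: block 132 mm along x by 70 mm along y (a lug adds 16 mm on +y), 46 mm high in the middle, 38 mm at its ends, with one piston bore. Origin: on the bench, on the axis of the bore; z up. The bore is 48 mm across, at least 35 mm deep, and its flat mouth looks straight up 46 mm above the bench. Fixed.
- hub: steel wheel hub, dark bare metal, flange down: flange 128 mm across and 12 mm thick with five stud holes, and on it an upright barrel 82 mm across with the bearing bore. Origin: on the bench, on the axis of the bore; z up. The bore is 56 mm across, at least 38 mm deep, and its flat mouth looks straight up 52 mm above the bench. Fixed.
- sanding_block: loose cork sanding block 115 x 62 mm, 27 mm high, lying flat; origin under its centre, x along its length. To be left alone.
- tin: loose round metal can 66 mm across and 85 mm tall, standing; origin under its centre. To be left alone.

How it is judged:
By the outcome, as a careful person would: the job done as asked, in the order asked, and still so for the second after the job is handed in, with the robot touching nothing.
It also fails if it takes over 106 s, if anything falls off the work surface, if the arm or the gripper's body presses on something with over 40 N, if the wrist force passes 120 N, or if a joint passes its speed limit or range.

## Working session

There is one attempt and no reset: what is moved stays moved. The work goes in short steps, each a Python script; the robot and the scene stay as the last script left them, time stands still between calls to the robot, and variables do not carry over. Pictures are saved under pics/ and viewed, at most 14 in all, crops included, and the job is handed in when it is done.

```bash
mkdir -p pics; python3 - <<'E'
from rig import r
import cv2,numpy as np,pickle
d={n:r.camera(n) for n in("scene","top")}
pickle.dump(d,open("c0.pkl","wb"))
for n in d:
    c=d[n];cv2.imwrite(f"pics/{n}0.png",cv2.resize(c["img"][:,:,::-1],(800,600),interpolation=cv2.INTER_CUBIC))
    E=c["extrinsics"];print(n,c["fovy"],c["cx"],c["cy"],c["dist"],-E[:3,:3].T@E[:3,3],E[2,:3])
s=r.observe();print(s["t"],s["orientation"])
E
```

```text
scene 52.56424871732778 286.16402518003895 209.9304715712226 [-0.13605749  0.          0.          0.          0.        ] [1379.69958138 -189.65173365  943.05986965] [-0.6857443   0.1475448  -0.71273086]
top 42.79265585558504 280.2728888147564 206.1767343451378 [0.00492176 0.         0.         0.         0.        ] [ 273.5280959    -2.13386286 1187.84120763] [ 0.22964742  0.00810421 -0.97324015]
0.1 [[ 9.19572594e-01  3.92920028e-01 -3.08221442e-04]
 [ 3.92920142e-01 -9.19572147e-01  9.10434633e-04]
 [ 7.42961487e-05 -9.58317151e-04 -9.99999538e-01]]
```

View pics/scene0.png

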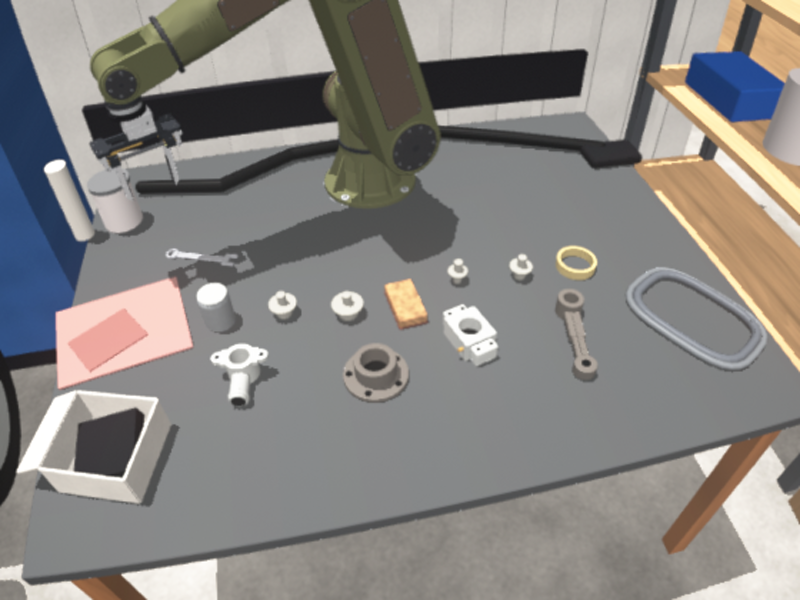

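View pics/top0.png

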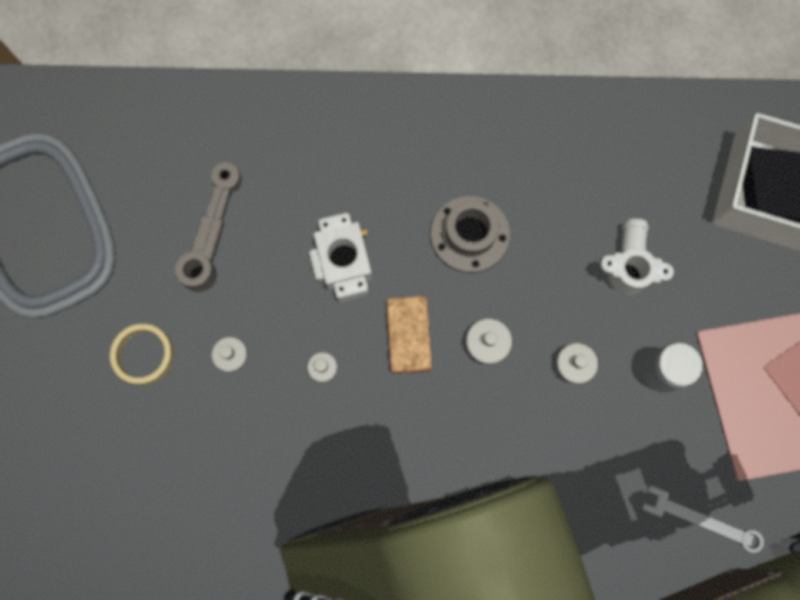

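Both views show four plugs (top view, displayed px: 229,353; 322,366; 489,340; 577,363). The bores are link 194,269, caliper 343,253, hub 472,226 and housing 638,267. Next I measure them in both views.

```bash
cat > vis.py <<'E'
import cv2,numpy as np
def K(c):
    f=210/np.tan(np.radians(c["fovy"])/2);return np.array([[f,0,c["cx"]],[0,f,c["cy"]],[0,0,1.]])
def cast(c,px,z):
    u=cv2.undistortPoints(np.float64(px).reshape(-1,1,2),K(c),np.float64(c["dist"])).reshape(-1,2)
    R,t=c["extrinsics"][:3,:3],c["extrinsics"][:3,3];o=-R.T@t
    d=np.c_[u,np.ones(len(u))]@R
    return o+d*((z-o[2])/d[:,2])[:,None]
def proj(c,P):
    R,t=c["extrinsics"][:3,:3],c["extrinsics"][:3,3]
    return cv2.projectPoints(np.float64(P).reshape(-1,1,3),cv2.Rodrigues(R)[0],t,K(c),np.float64(c["dist"]))[0].reshape(-1,2)
def circ(P):
    A=np.c_[2*P[:,:2],np.ones(len(P))];s=np.linalg.lstsq(A,(P[:,:2]**2).sum(1),rcond=None)[0]
    return s[:2],2*np.sqrt(s[2]+s[:2]@s[:2])
def blob(mask,px):
    """contour of the blob at/nearest px"""
    cs=cv2.findContours(mask.astype(np.uint8),cv2.RETR_EXTERNAL,cv2.CHAIN_APPROX_NONE)[0]
    cs=[k for k in cs if cv2.contourArea(k)>25]
    return max(cs,key=lambda k:cv2.pointPolygonTest(k,tuple(map(float,px)),True))
E
cat > m0.py <<'E'
from vis import *;import pickle
d=pickle.load(open("c0.pkl","rb"))
plugs={"top":[(229,353),(322,366),(489,340),(577,363)],"scene":[(520,268),(457,273),(347,308),(282,306)]}
bores={"top":[(194,269,44),(343,253,46),(472,226,52),(638,267,54)],"scene":[(570,299,44),(468,326,46),(375,359,52),(239,355,54)]}
mont=[]
for n in("top","scene"):
    c=d[n];im=c["img"];hsv=cv2.cvtColor(im,cv2.COLOR_RGB2HSV)
    big=cv2.resize(im[:,:,::-1],None,fx=6,fy=6,interpolation=cv2.INTER_CUBIC);row=[]
    for kind,L in(("plug",plugs[n]),("bore",bores[n])):
        for p in L:
            q=np.array(p[:2])*.7;x,y=q.astype(int);v=hsv[:,:,2]
            if kind=="plug": m=(v>115)&(hsv[:,:,1]<60);z=29
            else:
                roi=v[y-14:y+15,x-14:x+15];
                m=np.zeros_like(v,bool);lo,hi=np.percentile(roi,[3,85]);m[y-14:y+15,x-14:x+15]=roi<(lo+hi)/2;z=p[2]
            try:
                k=blob(m,q)
                W=cast(c,k.reshape(-1,2),z);ct,D=circ(W)
                print(n,kind,ct.round(1),"D",round(D,1),"ext",np.ptp(W,0)[:2].round(),"px",k.reshape(-1,2).mean(0).round(1))
                a=np.linspace(0,6.28,40);pp=proj(c,np.c_[ct[0]+D/2*np.cos(a),ct[1]+D/2*np.sin(a),0*a+z])
                cv2.polylines(big,[np.int32(pp*6+3)],True,(0,0,255),1)
            except Exception as e: print(n,kind,p,e)
            X,Y=np.int32(q*6);row.append(cv2.resize(big[Y-130:Y+130,X-130:X+130],(200,200)))
    mont+= [np.hstack(row[:4]),np.hstack(row[4:])]
M=np.vstack(mont);cv2.imwrite("pics/m0.png",cv2.resize(M,(600,600)))
E
python3 m0.py
```

```text
top plug [449.  268.3] D 54.2 ext [55. 55.] px [159.8 247.6]
top plug [432.3 124.7] D 46.2 ext [46. 46.] px [225.1 256.5]
top plug [ 478.3 -130.1] D 69.9 ext [71. 68.] px [342.3 238.2]
top plug [ 446.5 -264.3] D 61.8 ext [64. 61.] px [404.4 253.9]
top bore [578.3 330. ] D 27.2 ext [28. 27.] px [134.8 187.8]
top bore [607.1  99.1] D 40.3 ext [42. 42.] px [239.4 177.2]
top bore [ 655.  -101.8] D 50.4 ext [49. 51.] px [330.5 157.6]
top bore [ 591.4 -353.8] D 33.1 ext [34. 33.] px [445.9 187.4]
scene plug [-297.8 -317.3] D 1999.5 ext [3212. 2328.] px [185.5 194.8]
scene plug [-297.8 -317.3] D 1999.5 ext [3212. 2328.] px [185.5 194.8]
scene plug [-297.8 -317.3] D 1999.5 ext [3212. 2328.] px [185.5 194.8]
scene plug [-297.8 -317.3] D 1999.5 ext [3212. 2328.] px [185.5 194.8]
scene bore [582.9 329.2] D 26.4 ext [27. 28.] px [399.3 208.2]
scene bore [615.5  97.6] D 37.0 ext [38. 40.] px [328.7 228.5]
scene bore [ 661.4 -103.7] D 49.9 ext [51. 52.] px [261.5 251.7]
scene bore [ 597.3 -355.8] D 31.9 ext [31. 36.] px [166.6 249. ]
```

View pics/m0.png

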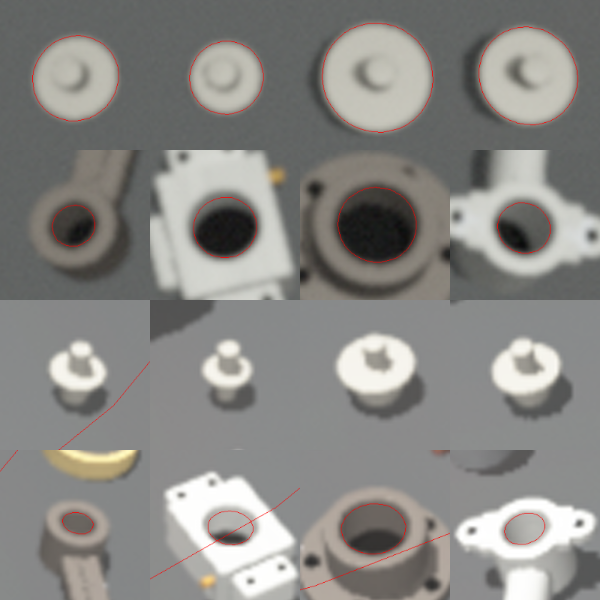

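Plug rims measure 54, 46, 70 and 62 mm, so they are plugs 40, 32, 56 and 48. The lit bore walls bias the dark-blob fits low. I'll find the mouth edge radially in rectified patches instead, and cross-check the plugs in the scene view.

```bash
cat >> vis.py <<'E'
def ring(c,ctr,z,R,sign=1,w=5,tol=2.):
    """circle at height z, radius ~R: per angle the strongest radial brightness step (sign + = brighter outside), robust fit"""
    g=c["img"].astype(np.float32).mean(2);ctr=np.array(ctr,float)
    a=np.radians(np.arange(0,360,4));
    for w_ in(w+4,w,w,w):
        rr=np.arange(R-w_,R+w_,.25)
        X=ctr[0]+np.outer(np.cos(a),rr);Y=ctr[1]+np.outer(np.sin(a),rr)
        p=proj(c,np.c_[X.ravel(),Y.ravel(),np.full(X.size,z)]).astype(np.float32)
        I=cv2.remap(g,p[:,0].reshape(X.shape),p[:,1].reshape(X.shape),cv2.INTER_CUBIC)
        G=sign*np.gradient(cv2.GaussianBlur(I,(0,0),sigmaX=4,sigmaY=.5),axis=1)
        i=G.argmax(1);P=np.c_[ctr[0]+np.cos(a)*rr[i],ctr[1]+np.sin(a)*rr[i]]
        k=(i>1)&(i<len(rr)-2)&(G.max(1)>.3*np.median(G.max(1)))
        for _ in range(5):
            s,D=circ(P[k]);e=abs(np.hypot(*(P-s).T)-D/2);k=e<max(tol,np.median(e[k])*1.5) 
        ctr=s
    return s,D,k.sum()/len(a),e[k].std()
E
cat > m1.py <<'E'
from vis import *;import pickle
d=pickle.load(open("c0.pkl","rb"))
B={"susp_link":(580,330,44,16,28),"caliper":(611,98.5,46,24,0),"hub":(658,-102.5,52,28,41),"housing":(594,-355,54,20,0)}
P={"plug_40":(449,268,26),"plug_32":(432,125,22),"plug_56":(478,-130,34),"plug_48":(446.5,-264,30)}
for b,(x,y,z,R,Ro) in B.items():
    for n in d:
        print(b,n,*[np.round(v,2) for v in ring(d[n],(x,y),z,R)],"| outer",*( [np.round(v,2) for v in ring(d[n],(x,y),z,Ro,-1)] if Ro else []))
for b,(x,y,R) in P.items():
    for n in d: print(b,n,*[np.round(v,2) for v in ring(d[n],(x,y),32,R,-1)])
E
python3 m1.py
```

```text
susp_link scene [582.66 329.32] 31.17 1.0 0.36 | outer [582.96 328.98] 54.26 1.0 0.38
susp_link top [579.01 330.82] 30.13 1.0 0.21 | outer [578.66 330.37] 54.82 0.89 0.45
caliper scene [612.79  98.53] 44.49 1.0 0.22 | outer
caliper top [609.07  99.94] 44.56 1.0 0.15 | outer
hub scene [ 659.87 -102.7 ] 55.25 1.0 0.31 | outer [ 660.09 -102.29] 80.48 0.93 0.4
hub top [ 655.89 -101.75] 53.67 1.0 0.16 | outer [ 659.   -105.32] 87.29 0.83 0.35
housing scene [ 597.   -355.01] 37.78 1.0 0.18 | outer
housing top [ 592.35 -354.35] 37.18 1.0 0.14 | outer
plug_40 scene [452.65 265.77] 53.26 0.89 0.46
plug_40 top [448.42 267.47] 52.34 1.0 0.12
plug_32 scene [436.63 123.22] 45.48 0.86 0.4
plug_32 top [431.82 124.6 ] 44.23 1.0 0.1
plug_56 scene [ 481.72 -130.09] 69.13 1.0 0.4
plug_56 top [ 477.31 -128.87] 68.68 1.0 0.11
plug_48 scene [ 450.74 -264.54] 61.12 0.92 0.44
plug_48 top [ 446.   -263.02] 60.68 1.0 0.14
```

The two views differ by a steady 4 mm in x, which is calibration error. I'll grip plug_56, the most stable one, in two perpendicular directions. That centres it on the known TCP, so I can release it, photograph it and correct both cameras.

```bash
cat > bot.py <<'E'
from rig import r
import numpy as np
def Rz(deg):
    a=np.radians(deg);c,s=np.cos(a),np.sin(a);return np.array([[c,s,0],[s,-c,0],[0,0,-1.]])
def st(tag=""):
    s=r.observe();print(tag,"t",round(s["t"],2),"tcp",np.round(s["tool_pos"],1),"gap",round(s["finger_gap"],3),"F",np.round(s["contact_force"],1),"gf",round(s["gripper_force"],1));return s
E
python3 - <<'E'
from bot import *
import pickle
x,y=479.5,-129.5
for p in[(450,267),(434,124),(x,y),(448,-264),(581,330),(611,99),(658,-102),(594.5,-355)]:
    for a in (0,90,-90):
        q=r.inverse_kinematics([*p,62],Rz(a)); print(p,a,None if q is None else np.round(q,2))
r.movep([x,y,160],Rz(0));st("above")
r.line_to([x,y,60],f_stop=8);st("down")
r.clamp();st("grip1");r.let_go()
r.line_to([x,y,90]);r.movep([x,y,90],Rz(90) if r.inverse_kinematics([x,y,60],Rz(90)) is not None else Rz(-90))
r.line_to([x,y,60],f_stop=8);r.clamp();st("grip2");r.let_go();st("open")
r.line_to([x,y,160]);r.movep([330,-400,220],Rz(0));st("away")
import rig
pickle.dump({n:r.camera(n) for n in("scene","top")},open("c1.pkl","wb"))
from vis import *
d=pickle.load(open("c1.pkl","rb"))
for n in d: print(n,*[np.round(v,2) for v in ring(d[n],(x,y),32,34,-1)])
im=np.hstack([cv2.resize(d[n]["img"][:,:,::-1],(400,300)) for n in d]);cv2.imwrite("pics/a1.png",im)
E
```

```text
(450, 267) 0 [ 0.47  0.44  1.75 -0.    0.95  2.04]
(450, 267) 90 [ 0.47  0.44  1.75 -0.    0.95  0.47]
(450, 267) -90 None
(434, 124) 0 [ 0.2   0.31  1.95 -0.    0.89  1.77]
(434, 124) 90 [ 0.2   0.31  1.95 -0.    0.89  0.2 ]
(434, 124) -90 None
(479.5, -129.5) 0 [-0.34  0.39  1.82 -0.    0.92  1.23]
(479.5, -129.5) 90 [-0.34  0.39  1.82 -0.    0.92 -0.34]
(479.5, -129.5) -90 None
(448, -264) 0 [-0.6   0.44  1.76 -0.    0.95  0.97]
(448, -264) 90 [-0.6   0.44  1.76 -0.    0.95 -0.6 ]
(448, -264) -90 [-0.6   0.44  1.76 -0.    0.95  2.54]
(581, 330) 0 [ 0.46  0.72  1.29 -0.    1.13  2.03]
(581, 330) 90 [ 0.46  0.72  1.29 -0.    1.13  0.46]
(581, 330) -90 None
(611, 99) 0 [ 0.1   0.62  1.46 -0.    1.06  1.67]
(611, 99) 90 [ 0.1   0.62  1.46 -0.    1.06  0.1 ]
(611, 99) -90 None
(658, -102) 0 [-0.21  0.72  1.3  -0.    1.12  1.36]
(658, -102) 90 [-0.21  0.72  1.3  -0.    1.12 -0.21]
(658, -102) -90 None
(594.5, -355) 0 [-0.59  0.77  1.2  -0.    1.17  0.98]
(594.5, -355) 90 [-0.59  0.77  1.2  -0.    1.17 -0.59]
(594.5, -355) -90 [-0.59  0.77  1.2  -0.    1.17  2.55]
above t 1.8 tcp [ 479.5 -130.1  160.1] gap 1.0 F [-0.1 -0.4 -1. ] gf 0.0
down t 2.62 tcp [ 479.9 -129.8   60.7] gap 1.004 F [ 1.   0.5 -1. ] gf 0.0
grip1 t 3.75 tcp [ 479.5 -129.5   59.9] gap 0.204 F [ 0.6 -0.1 -0.6] gf 30.0
grip2 t 8.19 tcp [ 479.4 -129.5   59.9] gap 0.208 F [-0.5  0.7 -0.3] gf 30.0
open t 9.4 tcp [ 479.5 -129.5   60. ] gap 1.0 F [-0.2 -0.3 -0.5] gf 0.0
away t 11.42 tcp [ 330.4 -399.4  219.4] gap 1.0 F [ 0.7 -0.2  0.3] gf 0.0
scene [ 481.93 -129.76] 69.35 1.0 0.36
top [ 477.37 -128.61] 68.71 1.0 0.12
```

View pics/a1.png

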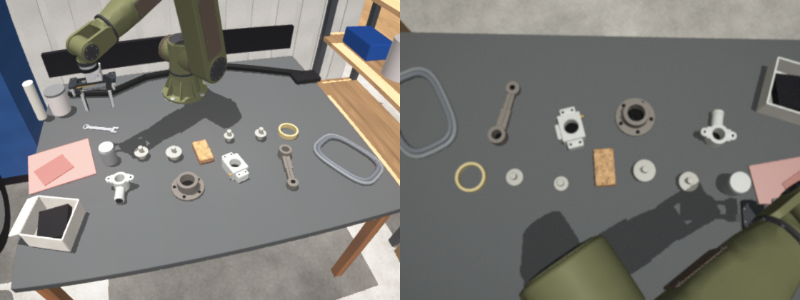

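The photo shows plug_56 still standing next to the sanding block and nothing disturbed. The camera errors are opposite (about +2.4 and −2.1 mm in x), so the corrected averages hold. Placing plug_56 in the hub.

```bash
cat >> bot.py <<'E'
O=Rz(90)
PL={"56":((479.5,-129.5),(657.7,-102.5),52),"48":((448.2,-264.1),(610.8,98.9),46),"40":((450.4,266.3),(594.5,-355.0),54),"32":((434.1,123.6),(580.7,329.8),44)}
def pick(k):
    (x,y),_,_=PL[k]
    r.movep([x,y,130],O);r.line_to([x,y,59],f_stop=15);r.clamp();s=st("grip"+k)
    r.line_to([x,y,190],vel=250);return s["tool_pos"][2]
def place(k,zg):
    _,(x,y),h=PL[k];zf=zg+h-26
    r.movep([x,y,zf+50],O);s=st("hover")
    hit=r.line_to([x,y,zf+8],vel=80,f_stop=15);print("hit early",hit);st("in")
    hit=r.line_to([x,y,zf-4],vel=25,f_stop=22);print("seated",hit,"expect z",round(zf,1));st("seat")
def press(k):
    _,(x,y),h=PL[k];r.let_go()
    r.line_to([x,y,h+32+50],vel=200);r.clamp()
    zt=h+32+22
    r.line_to([x,y,zt+4],vel=100);hit=r.line_to([x,y,zt-4],vel=25,f_stop=25);print("press",hit,"expect",zt);st("press")
    r.line_to([x,y,zt+60],vel=250);r.let_go()
E
python3 - <<'E'
from bot import *
z=pick("56");place("56",z)
E
```

```text
grip56 t 14.5 tcp [ 479.4 -129.5   58.9] gap 0.206 F [-0.3  1.4 -0.5] gf 30.0
hover t 15.95 tcp [ 656.8 -102.7  134.2] gap 0.206 F [-1. -1. -1.] gf 30.0
hit early False
in t 16.62 tcp [ 657.8 -102.5   93.1] gap 0.207 F [ 0.3 -0.1 -0.7] gf 30.0
seated True expect z 84.9
seat t 17.05 tcp [ 657.8 -102.6   84.1] gap 0.206 F [-1.1 -0.5  4.9] gf 30.0
```

```bash
python3 - <<'E'
from bot import *
press("56")
z=pick("48");place("48",z);press("48");st("end")
E
```

```text
press True expect 106
press t 20.76 tcp [ 658.3 -102.6  106.3] gap 0.005 F [-2.1  0.9  8.2] gf 4.0
grip48 t 25.4 tcp [ 448.2 -264.1   59. ] gap 0.201 F [ 1.2 -0.1 -1.5] gf 30.0
hover t 27.57 tcp [610.9  97.8 129.1] gap 0.206 F [-0.1  0.3 -1.1] gf 30.0
hit early False
in t 28.24 tcp [610.9  98.9  87. ] gap 0.208 F [-0.7 -0.  -0.4] gf 30.0
seated True expect z 79.0
seat t 28.66 tcp [610.9  98.9  78.1] gap 0.205 F [-1.5 -0.2  4.6] gf 30.0
press True expect 100
press t 32.37 tcp [611.5  99.  100.3] gap -0.0 F [-3.3 -0.3 10.3] gf 4.3
end t 34.21 tcp [610.8  98.9 160. ] gap 0.999 F [-0.7  0.2  0.7] gf 0.0
```

```bash
sed -i 's/r.movep(\[x,y,zf+50\],O);/r.movep([x,y,195],O);r.line_to([x,y,zf+30],vel=200);/' bot.py; python3 - <<'E'
from bot import *
for k in("40","32"):
    z=pick(k);place(k,z);press(k)
r.movep([330,-400,220],Rz(0));st("away")
import pickle
d={n:r.camera(n) for n in("scene","top")};pickle.dump(d,open("c2.pkl","wb"))
from vis import *
for k,R in(("56",34),("48",30),("40",26),("32",22)):
    _,(x,y),h=PL[k]
    for n in d: print(k,n,*[np.round(v,2) for v in ring(d[n],(x,y),h+6,R,-1)])
rows=[]
for n in d:
    b=[]
    for k in PL:
        _,(x,y),h=PL[k];p=proj(d[n],[x,y,h+6])[0].astype(int);w=33
        b.append(cv2.resize(d[n]["img"][p[1]-w:p[1]+w,p[0]-w:p[0]+w,::-1],(200,200),interpolation=cv2.INTER_CUBIC))
    rows.append(np.hstack(b))
rows.append(np.hstack([cv2.resize(d[n]["img"][:,:,::-1],(266,200)) for n in d]+[np.zeros((200,268,3),np.uint8)]))
cv2.imwrite("pics/f.png",np.vstack(rows))
E
```

```text
grip40 t 36.9 tcp [450.4 266.3  59. ] gap 0.205 F [ 0.7 -0.8  0.9] gf 30.0
hover t 40.39 tcp [ 595.  -354.9  118.1] gap 0.205 F [-0.4 -0.1  0.6] gf 30.0
hit early False
in t 40.82 tcp [ 594.4 -354.9   94.6] gap 0.204 F [0.1 0.4 0.3] gf 30.0
seated True expect z 87.0
seat t 41.23 tcp [ 594.5 -355.2   86.2] gap 0.206 F [-0.5  0.3  5.1] gf 30.0
press True expect 108
press t 44.95 tcp [ 595.1 -355.4  108.3] gap 0.004 F [-2.3  1.5  7.9] gf 3.8
grip32 t 50.38 tcp [434.1 123.6  59. ] gap 0.205 F [-0.9  0.2 -0.3] gf 29.9
hover t 52.64 tcp [581.2 329.6 108.5] gap 0.206 F [ 0.3  0.2 -0. ] gf 29.9
hit early False
in t 53.07 tcp [580.6 329.7  84.6] gap 0.208 F [-1.1  0.  -0.8] gf 29.9
seated True expect z 77.0
seat t 53.48 tcp [580.7 330.   76.3] gap 0.208 F [-0.8  0.6  4.9] gf 30.0
press True expect 98
press t 57.19 tcp [581.4 330.1  98.3] gap 0.004 F [-1.9 -0.1  8.1] gf 4.2
away t 61.77 tcp [ 330.5 -399.7  219.9] gap 0.996 F [-0.1 -0.2 -1. ] gf 0.0
56 scene [ 659.7 -102.9] 68.3 1.0 0.19
56 top [ 656.38 -102.32] 67.45 1.0 0.23
48 scene [606.03  97.93] 66.39 0.81 0.45
48 top [619.01 102.72] 66.94 0.77 0.37
40 scene [ 593.87 -355.97] 55.86 0.67 0.44
40 top [ 589.91 -359.51] 57.17 0.77 0.51
32 scene [583.1 329.9] 44.46 0.86 0.42
32 top [580.08 331.35] 44.33 1.0 0.19
```

View pics/f.png

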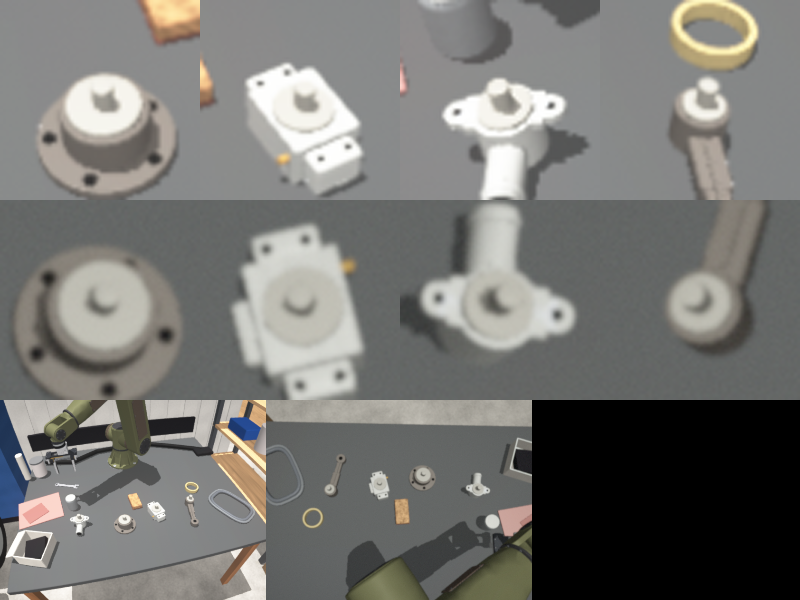

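The crops show all four plugs in their bores, with the press heights within 0.3 mm of seated and the block and tin unmoved. The white-on-white housing rim is hard to judge, so I'll take a closer look.

```bash
python3 - <<'E'
import pickle;from vis import *
d=pickle.load(open("c2.pkl","rb"));o=[]
for n in d:
    for (x,y,h,R) in((594.5,-355,54,26),(610.8,98.9,46,30)):
        p=proj(d[n],[x,y,h+6])[0].astype(int);w=20
        g=d[n]["img"][p[1]-w:p[1]+w,p[0]-w:p[0]+w,::-1]
        g=cv2.normalize(g.astype(np.float32)**2,None,0,255,cv2.NORM_MINMAX).astype(np.uint8)
        g=cv2.resize(g,(400,400),interpolation=cv2.INTER_CUBIC)
        # expected flat rim underside/top, camera shift applied
        s=np.array([2.4,-.3]) if n=="scene" else np.array([-2.1,.9]);a=np.linspace(0,6.28,60)
        q=proj(d[n],np.c_[x+s[0]+R*np.cos(a),y+s[1]+R*np.sin(a),0*a+h+6])
        cv2.polylines(g,[np.int32((q-p+w+.5)*10)],True,(0,0,255),1);o.append(cv2.resize(g,(300,300)))
cv2.imwrite("pics/h.png",np.vstack([np.hstack(o[:2]),np.hstack(o[2:])]))
E
```

```text
(no output)
```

View pics/h.png

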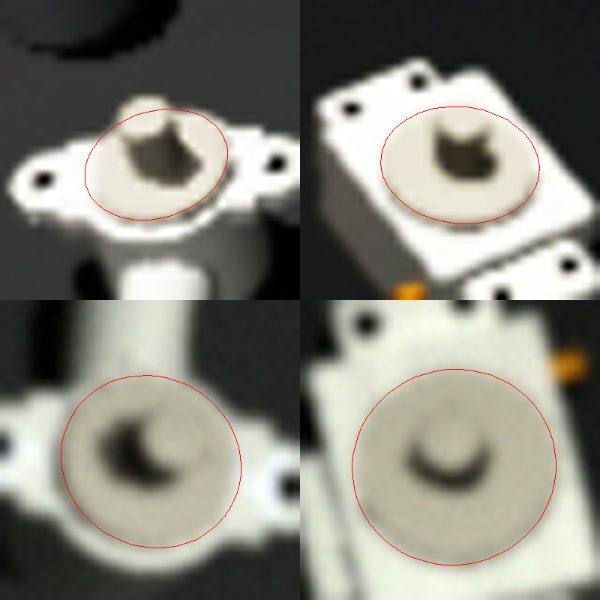

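Both rims match the outlines drawn for a flat, seated rim in both views. Handing in.

```bash
python3 -c "
from rig import r
print(r.job_done())"
```

```text
the job is handed in; nothing more can be done
None
```

All four plugs are in their matching bores and pushed home with rims flat by press height and camera check; the sanding block and tin were left alone, and the job was handed in at about 62 s.

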